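# Set up the gift display

### The job

Set up the gift display: stand the tall pillar candle on the middle one of the three coasters that lie singly on the table, the lidded jar candle on the coaster to its left and the open glass votive on the coaster to its right (left and right as the robot sees them), each upright and centred on its coaster. Lay the soap bar flat on the slatted wooden soap deck, centred and lengthwise along the deck, and set the small gift box centred on top of the soap. Leave the short candle standing where it is.

Things in the scene. Friction and masses are not known exactly. Their poses are not given: they have to be found in the camera images.
- tall_candle: The taller of the two pillar candles, cream wax, a cylinder 49 mm in diameter, 100 mm to the top of the wax (109 mm with the wick), 0.16 kg. Loose, standing on the table. Origin: centre of its underside; z up its axis.
- jar_candle: A jar candle, a round jar 65 mm in diameter with a fixed flat wooden lid, 91 mm tall in all, 0.34 kg, straight-sided to grip up to 78 mm. Loose, standing on the table. Origin: centre of its underside; z up its axis.
- votive: An open glass tumbler with a little wax in its bottom, round, 71 mm tall, 64 mm across at the rim and tapering to 54 mm at the foot (about 60 mm at half height), 0.12 kg. Loose, standing on the table; gripped round the outside. Origin: centre of its underside; z up its axis.
- soap: A wrapped cream soap bar, a block 56 mm (its x) by 85 mm (its y) by 28 mm (its z), 0.12 kg, lying flat on the table. Loose; gripped across its 56 mm. Origin: centre of its underside; z up.
- gift_box: A small lidded gift box, dull green with a ribbon, shut, 50 mm by 50 mm and 50 mm tall to grip (53 mm over lid and ribbon), 0.06 kg. Loose, standing on the table. Origin: centre of its underside; x and y square to its sides, z up.
- short_candle: The shorter of the two pillar candles, olive wax, 49 mm in diameter and 70 mm tall (79 mm with the wick), loose, standing among the things. It is not part of the display and must stay where it is. Origin: centre of its underside; z up.
- coaster_a: A turned dark wooden coaster, a flat disc 65 mm across and 8 mm thick, fixed to the table; one of three alike that lie singly (the stack of coasters at the back is not meant); which of them lies left, middle or right changes from start to start. Origin: centre of its underside, on the table; x points away from the robot, y to the robot's left, z up.
- coaster_b: A turned dark wooden coaster, a flat disc 65 mm across and 8 mm thick, fixed to the table; one of three alike that lie singly (the stack of coasters at the back is not meant); which of them lies left, middle or right changes from start to start. Origin: centre of its underside, on the table; x points away from the robot, y to the robot's left, z up.
- coaster_c: A turned dark wooden coaster, a flat disc 65 mm across and 8 mm thick, fixed to the table; one of three alike that lie singly (the stack of coasters at the back is not meant); which of them lies left, middle or right changes from start to start. Origin: centre of its underside, on the table; x points away from the robot, y to the robot's left, z up.
- soap_deck: A slatted wooden soap deck fixed to the table: four slats on two runners, 90 mm (its x) by 120 mm (its y, the long way, in which the slats run), flat top 16 mm above the table. It may lie between two coasters or beside them. Origin: centre of its underside, on the table; z up.
Things that resemble listed ones, but are neither listed nor needed, are in the scene too. What is shaped like the votive but purple is not meant.

How it is judged:
At the end, for the whole second after the job is handed in: Tall candle on the middle coaster, jar candle on the left, votive on the right: upright (5 deg), within 12 mm of centre. Soap flat on the deck within 12 mm and 11 deg of it; gift box upright on the soap within 12 mm of its centre. Short candle within 15 mm of its start. All released, at rest ((((horizontal distance between tall_candle and coaster_a below 0.012 m and height (world z) of tall_candle between 0.005 and 0.012 m) and (horizontal distance between jar_candle and coaster_b below 0.012 m and height (world z) of jar_candle between 0.005 and 0.012 m) and (horizontal distance between votive and coaster_c below 0.012 m and height (world z) of votive between 0.005 and 0.012 m) and y of coaster_b in the frame of coaster_a above 0.05 m and y of coaster_c in the frame of coaster_a below -0.05 m) or ((horizontal distance between tall_candle and coaster_a below 0.012 m and height (world z) of tall_candle between 0.005 and 0.012 m) and (horizontal distance between jar_candle and coaster_c below 0.012 m and height (world z) of jar_candle between 0.005 and 0.012 m) and (horizontal distance between votive and coaster_b below 0.012 m and height (world z) of votive between 0.005 and 0.012 m) and y of coaster_c in the frame of coaster_a above 0.05 m and y of coaster_b in the frame of coaster_a below -0.05 m) or ((horizontal distance between tall_candle and coaster_b below 0.012 m and height (world z) of tall_candle between 0.005 and 0.012 m) and (horizontal distance between jar_candle and coaster_a below 0.012 m and height (world z) of jar_candle between 0.005 and 0.012 m) and (horizontal distance between votive and coaster_c below 0.012 m and height (world z) of votive between 0.005 and 0.012 m) and y of coaster_a in the frame of coaster_b above 0.05 m and y of coaster_c in the frame of coaster_b below -0.05 m) or ((horizontal distance between tall_candle and coaster_b below 0.012 m and height (world z) of tall_candle between 0.005 and 0.012 m) and (horizontal distance between jar_candle and coaster_c below 0.012 m and height (world z) of jar_candle between 0.005 and 0.012 m) and (horizontal distance between votive and coaster_a below 0.012 m and height (world z) of votive between 0.005 and 0.012 m) and y of coaster_c in the frame of coaster_b above 0.05 m and y of coaster_a in the frame of coaster_b below -0.05 m) or ((horizontal distance between tall_candle and coaster_c below 0.012 m and height (world z) of tall_candle between 0.005 and 0.012 m) and (horizontal distance between jar_candle and coaster_a below 0.012 m and height (world z) of jar_candle between 0.005 and 0.012 m) and (horizontal distance between votive and coaster_b below 0.012 m and height (world z) of votive between 0.005 and 0.012 m) and y of coaster_a in the frame of coaster_c above 0.05 m and y of coaster_b in the frame of coaster_c below -0.05 m) or ((horizontal distance between tall_candle and coaster_c below 0.012 m and height (world z) of tall_candle between 0.005 and 0.012 m) and (horizontal distance between jar_candle and coaster_b below 0.012 m and height (world z) of jar_candle between 0.005 and 0.012 m) and (horizontal distance between votive and coaster_a below 0.012 m and height (world z) of votive between 0.005 and 0.012 m) and y of coaster_b in the frame of coaster_c above 0.05 m and y of coaster_a in the frame of coaster_c below -0.05 m)) and horizontal distance between soap and soap_deck below 0.012 m and height (world z) of soap between 0.012 and 0.02 m and angle between the y axis of soap and the y axis of soap_deck, either way round below 0.2 rad and horizontal distance between gift_box and soap below 0.012 m and height (world z) of gift_box between 0.039 and 0.049 m and angle between each of tall_candle, jar_candle, votive, soap, gift_box, short_candle's own z axis and vertical below 0.09 rad and linear speed of each of tall_candle, jar_candle, votive, soap, gift_box below 0.02 m/s and angular speed of each of tall_candle, jar_candle, votive, soap, gift_box below 0.2 rad/s and distance of short_candle from where it was at the start of the episode below 0.015 m); the robot touches nothing.
It fails at once if the short candle is shifted by more than 15 mm or knocked over (distance of short_candle from where it was at the start of the episode above 0.015 m or angle between short_candle's own z axis and vertical above 0.3 rad).
It also fails if it takes over 128 s, if anything falls off the work surface, if the arm or the gripper's body presses on something with over 40 N, if the wrist force passes 120 N, or if a joint passes its speed limit or range.

### The arm

A 7-joint arm with a two-finger parallel gripper is mounted at the origin on a cart in front of the work surface, level with it; the furniture and walls round the work are solid. World frame = base frame: x ahead of the robot, y to its left, z up, the work surface at z = 0. Lengths are in m, angles in rad, forces in N, time in s.
With the tool pointing down it reaches from about 0.4 to 0.85 m from the base axis. Payload 4.5 kg.
Tool frame: the origin (TCP) lies between the finger pads; the fingertips stand 19 mm ahead of it and the grasp point (between the pads) is the TCP; z points along the fingers, y is the direction in which the jaws open and shut (so a half turn about z gives the same grasp; the last joint's range is limited). The gripper opens to 88 mm and grips with 3 to 60 N. Pads are 18 mm wide; open, the fingers measure 123 mm over their backs; the gripper's body (75 mm by 187 mm) begins 45 mm behind the grasp point.
Start: joints at [-1.101, 0.689, -0.195, 1.565, 0.157, 0.902, -0.215], TCP at [0.264, 0.567, 0.258] pointing down, gripper open.
Joint ranges: [-3.01, 3.01], [-0.46, 2.08], [-1.47, 1.51], [0.13, 2.56], [-1, 4.14], [0.04, 2.09], [-2.66, 2.66]. Speed limits (rad/s): [2.57, 2.57, 3.14, 3.14, 3.14, 3.14, 3.14].

### API

Orientations are given as a unit quaternion [x, y, z, w].
In Python, from plant import status, snapshot, finish_job, cut_out, tip_of gives the robot as it stands. The module is installed in compiled form; this text tells all that it offers.
- The arm moves only by the tool carry_out, never from a script. Its arguments are lists of equal length, an entry for each row: "linear": the shift along the world's x, y, z in m, a list of three; "roll": the turn about the world's z in rad. A call has 1 to 8 rows; each row is the pose to reach, as a shift and turn from the pose measured when the call began; what a row does not reach only later rows make up. A row lasts 1/12 s, in which the tool goes at most 41.7 mm and 7.16 degrees, less where a joint would pass 70% of its speed; a pose out of reach is approached as far as the arm can. A call with a gripper value outside its range is refused whole. "gripper" is the opening, from 0 (shut) to 1 (fully open), set as the call begins (left out, the last holds). The fingers move at their own pace and stop on an object; "grip_force" is the grip in N (left out, the last holds). Time passes only in rows, so rows that repeat a pose let the fingers close. It gives the time, the measured TCP pose, the force and the opening at its end, in the units of the state.
- status.get_state(): the state, without advancing time (a new reading comes with each control period).
- snapshot(name): name is "side" or "top" or "wrist"; returns a dict with "img" (480x640x3 uint8, red, green, blue), "range_z" (480x640 float32, m along the optical axis (not along the pixel's ray), 0 where there is no reading), "fx", "fy", "cx", "cy" (pixels), "k1" (the pictures are not rectified: a ray, as slopes to the right and down, at radius r is drawn at 1 + k1 r^2 times it, then the intrinsics apply), "world_from_camera" (4x4, takes a point from camera to world coordinates). Camera axes: x right, y down, z forward; pixel columns grow to the right and rows downward; lengths in m; the calibration is good to about 2 mm. A picture is of the moment at which its call begins.
- finish_job(): hands the job in, once; it reports no verdict.
Trained networks look in a picture, given as the dict that the camera call returned (one of the last four; its "shot" number tells which), for a name from the list of things; names that differ only in an ending like _2 or _b are one class to them, and where a whole thing is asked for, a point or a joint stands for the part that bears it (a point fixed in the world has none). Each returns a list of dicts, best first, with "confidence" (0 to 1); they miss things now and then, are a little off and sometimes report something else, mostly with a low value. They report only what shows in the picture. A call takes as long as a camera call. They do not tell look-alikes from the thing itself.
- cut_out(picture, query): "region" (480x640 bool, what is visible of it) and "pixel" ([column, row] in pixels, amid what is visible of it).
- tip_of(picture, query): "pixel" ([column, row] in pixels: a listed point, or the origin of a listed thing).
The state is a dict: "clock": time; "q": joint angles; "qd": joint speeds; "joint_torque": joint torques, N m; "tool_pos": TCP position; "eef_rot": TCP orientation; "contact_force": force on the tool from outside, world axes, zero at the start; "moment": the same for the moment, N m; "opening": opening from 0.0 (shut) to 1.0 (fully open).
Only numpy, scipy, OpenCV 4.12 (cv2) and the standard library are available. Lean on these libraries where they do the work, as an engineer would, in place of code of your own. Each camera call takes 0.05 s, during which the arm holds its last target.

## Working session

There is one attempt and no reset: what is moved stays moved. The work goes in short steps, Python scripts to look and compute and a tool call to move; the robot and the scene stay as the last step left them, time stands still between calls to the robot, and variables do not carry over. Pictures are saved under pics/ and viewed, and the job is handed in when it is done.

Besides the shell and the picture viewer there is one more tool, called after "Call:" as name([rows], argument=value, ...), one row to a line, values as JSON. carry_out: Moves the arm, as the interface text tells. Its arguments: {"type":"object","properties":{"linear":{"type":"array"},"roll":{"type":"array"},"gripper":{"type":"number"},"grip_force":{"type":"number"}},"required":["linear","roll"]}

```bash
mkdir -p pics; cat > h.py <<'E'
import numpy as np, cv2
from plant import status, snapshot, finish_job, cut_out, tip_of
def save(p,name,crop=None,scale=1):
    im=cv2.cvtColor(p['img'],cv2.COLOR_RGB2BGR)
    if crop: x0,y0,x1,y1=crop; im=im[y0:y1,x0:x1]
    if scale!=1: im=cv2.resize(im,None,fx=scale,fy=scale,interpolation=cv2.INTER_CUBIC)
    cv2.imwrite('pics/'+name,im)
def rays(p,uv):
    uv=np.atleast_2d(np.asarray(uv,float))
    d=np.stack([(uv[:,0]-p['cx'])/p['fx'],(uv[:,1]-p['cy'])/p['fy']],1)
    s=d.copy()
    for _ in range(20): s=d/(1+p['k1']*(s**2).sum(1,keepdims=True))
    return np.c_[s,np.ones(len(s))]
def cloud(p,mask=None):
    z=p['range_z']
    m=(z>0) if mask is None else (mask&(z>0))
    v,u=np.nonzero(m)
    P=rays(p,np.c_[u,v])*z[v,u][:,None]
    T=np.asarray(p['world_from_camera'])
    return P@T[:3,:3].T+T[:3,3], np.c_[u,v]
def onplane(p,uv,h):
    T=np.asarray(p['world_from_camera']); d=rays(p,uv)@T[:3,:3].T
    t=(h-T[2,3])/d[:,2]; return T[:3,3]+d*t[:,None]
E
python3 - <<'E'
from h import *
s=status.get_state(); print({k:np.round(v,3) for k,v in s.items()})
for n in ['top','side','wrist']:
    p=snapshot(n); save(p,n+'0.png'); print(n,np.round(p['world_from_camera'],3).tolist(),p['fx'],p['k1'])
    if n!='wrist':
      for q in ['tall_candle','jar_candle','votive','soap','gift_box','short_candle','coaster_a','soap_deck']:
        for r in cut_out(p,q):
            P,uv=cloud(p,r['region'])
            if len(P)==0: continue
            hi=P[:,2]>np.percentile(P[:,2],95)-0.008
            print(q,round(r['confidence'],2),np.round(r['pixel']),len(P),'med',np.round(np.median(P,0),3),'topz',np.round(np.percentile(P[:,2],95),3),'topmid',np.round((P[hi].min(0)+P[hi].max(0))/2,3))
E
```

```text
{'clock': np.float64(0.0), 'q': array([-1.101,  0.69 , -0.195,  1.566,  0.157,  0.903, -0.215]), 'qd': array([-0.001, -0.001, -0.001, -0.002, -0.001,  0.001, -0.002]), 'joint_torque': array([-0.0000e+00, -5.2756e+01, -1.2670e+00, -1.5343e+01, -5.3000e-02,
        7.0000e-03,  0.0000e+00]), 'tool_pos': array([0.264, 0.566, 0.257]), 'eef_rot': array([ 0.216,  0.976, -0.001, -0.   ]), 'contact_force': array([ 0.267, -0.523,  0.615]), 'moment': array([-0.038, -0.016,  0.026]), 'opening': np.float64(0.999)}
top [[-0.024, -0.987, 0.159, 0.347], [-1.0, 0.022, -0.015, 0.231], [0.011, -0.159, -0.987, 0.87], [0.0, 0.0, 0.0, 1.0]] 436.05148563024557 -0.04390779176592897
tall_candle 0.59 [358. 268.] 730 med [0.407 0.15  0.097] topz 0.101 topmid [0.409 0.147 0.101]
jar_candle 0.79 [223. 266.] 1288 med [0.408 0.388 0.09 ] topz 0.092 topmid [0.409 0.394 0.09 ]
jar_candle 0.64 [434. 141.] 2447 med [ 0.67  -0.021  0.016] topz 0.018 topmid [ 0.671 -0.022  0.016]
votive 0.83 [185. 329.] 1140 med [0.304 0.471 0.029] topz 0.071 topmid [0.304 0.464 0.068]
soap 0.63 [429. 260.] 1351 med [0.425 0.008 0.028]
[... 1430 characters left out ...]
. 220.] 610 med [0.672 0.006 0.014] topz 0.015 topmid [ 0.678 -0.014  0.012]
coaster_a 0.76 [272. 299.] 747 med [0.547 0.397 0.007] topz 0.008 topmid [0.548 0.39  0.004]
coaster_a 0.68 [244. 239.] 329 med [0.681 0.129 0.006] topz 0.007 topmid [0.682 0.119 0.004]
coaster_a 0.63 [232. 255.] 468 med [0.664 0.247 0.006] topz 0.008 topmid [0.665 0.239 0.004]
soap_deck 0.7 [368. 219.] 800 med [0.41  0.168 0.074] topz 0.098 topmid [0.41  0.152 0.097]
soap_deck 0.68 [263. 218.] 601 med [0.672 0.01  0.014] topz 0.015 topmid [0.658 0.036 0.035]
wrist [[0.422, 0.861, 0.284, 0.189], [0.906, -0.401, -0.133, 0.602], [-0.0, 0.313, -0.95, 0.386], [0.0, 0.0, 0.0, 1.0]] 382.30902721224135 -0.07648195295840295
```

View pics/top0.png

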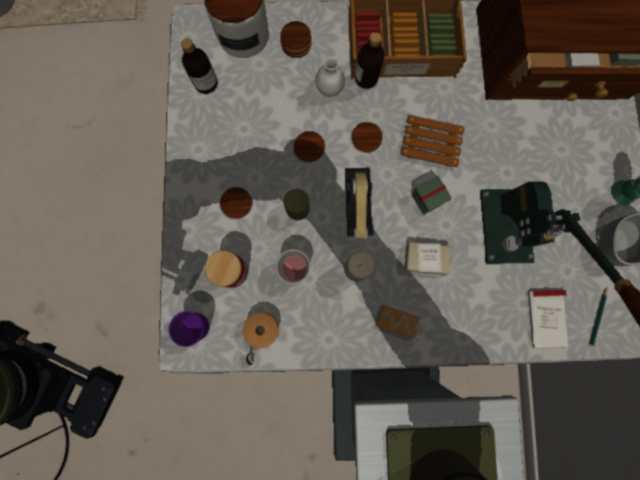

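View pics/side0.png

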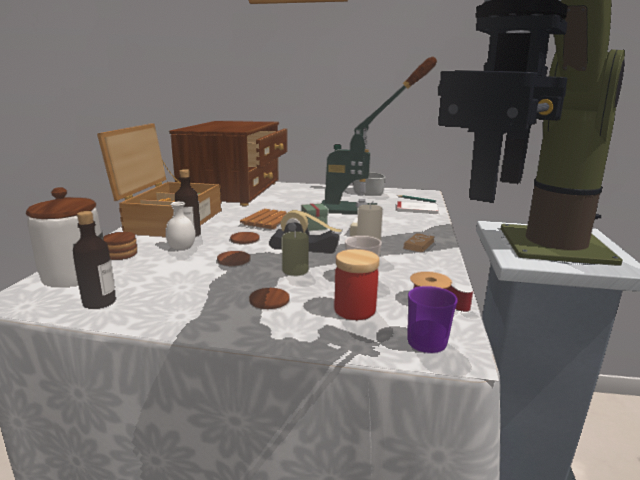

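```bash
python3 - <<'E'
from h import *
p=snapshot('top'); save(p,'crop1.png',(160,90,500,350),2.3)
for q in ['tall_candle','jar_candle','votive','soap','gift_box','short_candle','coaster_a','soap_deck']:
    print(q,[(np.round(r['pixel']).tolist(),round(r['confidence'],2)) for r in tip_of(p,q)],[(np.round(r['pixel']).tolist(),round(r['confidence'],2)) for r in cut_out(p,q)])
P,uv=cloud(p)
def circ(name,c,z,rad=0.05,tol=0.005):
    m=(np.hypot(P[:,0]-c[0],P[:,1]-c[1])<rad)&(abs(P[:,2]-z)<tol)
    Q=P[m]
    (x,y),r=cv2.minEnclosingCircle(Q[:,:2].astype(np.float32)); print(name,round(x,4),round(y,4),'r',round(r,4),m.sum(),'bbox',np.round((Q.min(0)+Q.max(0))/2,3))
circ('tall',(.409,.147),.1)
circ('jar',(.409,.393),.091)
circ('short',(.534,.261),.07)
circ('votiverim',(.413,.265),.071)
def rect(name,c,z,rad,tol=0.004):
    m=(np.hypot(P[:,0]-c[0],P[:,1]-c[1])<rad)&(abs(P[:,2]-z)<tol); Q=P[m]
    print(name,[np.round(a,4) for a in cv2.minAreaRect(Q[:,:2].astype(np.float32))],m.sum())
rect('soap',(.425,.006),.028,.065); rect('gift',(.548,-.001),.052,.045); rect('deck',(.671,-.021),.016,.085)
for n,c in [('cl',(.549,.386)),('cm',(.666,.235)),('cr',(.684,.114))]: circ(n,c,.008,.05,.004)
# depth near votive, tape
m=(abs(P[:,0]-.413)<.05)&(abs(P[:,1]-.265)<.05)
print('vot z',np.percentile(P[m][:,2],[5,25,50,75,95,99]))
m=(P[:,0]>.46)&(P[:,0]<.62)&(P[:,1]>.11)&(P[:,1]<.19)&(P[:,2]>.012)
print('tape',P[m].min(0),P[m].max(0))
# height list of all tall things
H=np.zeros((12,16));
for x,y,z in P:
    i=int((x-.25)/.05); j=int((.55-y)/.05)
    if 0<=i<12 and 0<=j<16: H[i,j]=max(H[i,j],z)
print('y cols from .55 down; x rows from .25'); print(np.round(H*1000).astype(int))
E
```

```text
tall_candle [([354.0, 269.0], 0.87)] [([360.0, 269.0], 0.91)]
jar_candle [([428.0, 260.0], 0.51), ([234.0, 203.0], 0.16)] [([226.0, 268.0], 0.81)]
votive [([293.0, 268.0], 0.66), ([195.0, 326.0], 0.63)] [([291.0, 267.0], 0.81), ([186.0, 326.0], 0.71)]
soap [([429.0, 262.0], 0.93)] [([428.0, 260.0], 0.57)]
gift_box [([430.0, 197.0], 0.96)] [([433.0, 194.0], 0.8)]
short_candle [([297.0, 205.0], 0.68), ([367.0, 136.0], 0.16)] [([298.0, 202.0], 0.71), ([235.0, 204.0], 0.67)]
coaster_a [([307.0, 147.0], 0.79), ([365.0, 134.0], 0.77), ([428.0, 260.0], 0.18)] [([236.0, 205.0], 0.79), ([368.0, 135.0], 0.63), ([310.0, 144.0], 0.57)]
soap_deck [([432.0, 142.0], 0.91), ([291.0, 271.0], 0.54)] [([432.0, 140.0], 0.66)]
tall 0.4091 0.1469 r 0.0245 554 bbox [0.409 0.147 0.099]
jar 0.4101 0.3944 r 0.0326 1024 bbox [0.409 0.394 0.091]
short 0.5348 0.2614 r 0.0247 490 bbox [0.535 0.262 0.069]
votiverim 0.4121 0.2693 r 0.032 184 bbox [0.413 0.269 0.07 ]
soap [array([0.426 , 0.0056]), array([0.0831, 0.0571]), np.float64(82.4509)] 1200
gift [array([ 0.5497, -0.0031]), array([0.0525, 0.054 ]), np.float64(
[... 557 characters left out ...]
  19  18   4   4 370 367  14]
 [  4   6  94  95   5  73  72 103 103   4  31  31   4 330 348  13]
 [  5   5  94  94  72  74  73 103 110  27  33  32   5 223 293  22]
 [  6   5   4   4   4   4   4  45  56   4  33  30   5 223 245   1]
 [  4   4  11  12   5  78  73  58  78   4  56  56   4 167 168   0]
 [  4   4  11  12   5  72  71  70  82   5  56  56   5  24  21   5]
 [  4   4   4   4   4  10  12  35  35   4  21  20  21   5   5   4]
 [  4   4   4   4   5  12  12   5  12  12  21  20  20   4   5   5]
 [  4   4   5   4   6   4   5   5  12  10  20  20  19 176 190 190]
 [  6 109 107   4   4   4  98  99 103  98   5   5   4 209 210 209]
 [  4 153 151   5   4   4  98  98 152 136  78  78  79 210 210 211]]
```

View pics/crop1.png

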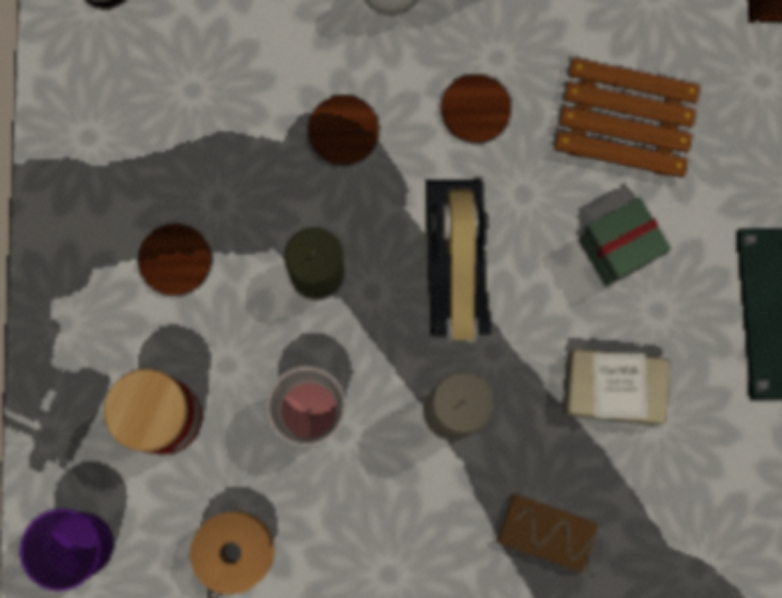

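The crop gives these identifications:
- **Votive:** the clear glass with pink wax at (293,266). The purple one at (188,329) is not meant.
- **Soap:** the labelled cream bar at (429,258). The brown carved block at (398,320) and the notepad at (548,318) are not meant.
- **Tall candle:** at (360,266), 0.100 m high. The short olive candle is at (297,204).
- **Single coasters:** left (236,203), middle (309,146), right (367,136). The stack at (296,39) is ignored.

I'll do the votive first.

```bash
cat > d.py <<'E'
import sys; from h import *
from scipy.spatial.transform import Rotation as R
s=status.get_state(); y=R.from_quat(s['eef_rot']).as_matrix()[:,1]; a=np.degrees(np.arctan2(y[1],y[0]))
print('t',round(float(s['clock']),2),'tcp',np.round(s['tool_pos'],4),'jaw',round(a,2),'open',round(float(s['opening']),3),'F',np.round(s['contact_force'],1),'q',np.round(s['q'],2))
if len(sys.argv)>1:
    x=[float(v) for v in sys.argv[1:]]
    d=(x[3]-a+90)%180-90
    print('shift',np.round(np.array(x[:3])-s['tool_pos'],4),'roll',round(np.radians(d),4))
E
python3 d.py .412 .269 .257 0
```

```text
t 1.8 tcp [0.2638 0.5666 0.2578] jaw 65.03 open 1.001 F [ 0.3 -0.5 -0.1] q [-1.1   0.69 -0.19  1.57  0.16  0.9  -0.22]
shift [ 0.1482 -0.2976 -0.0008] roll -1.135
```

Call:
carry_out([
  [0.148,-0.297,0],
  [0.148,-0.297,0],
  [0.148,-0.297,0],
  [0.148,-0.297,0],
  [0.148,-0.297,0],
  [0.148,-0.297,0],
  [0.148,-0.297,0],
  [0.148,-0.297,0],
], roll=[-1.134,-1.134,-1.134,-1.134,-1.134,-1.134,-1.134,-1.134], gripper=1.0)

```text
clock: 2.47
tool_pos: [0.4125, 0.2677, 0.2581]
eef_rot: [0.66, 0.751, 0.0, 0.0]
contact_force: [1.2, -0.7, -0.3]
opening: 1.0
```

```bash
python3 d.py .412 .269 .12 0
```

```text
t 2.47 tcp [0.4125 0.2677 0.2581] jaw 7.38 open 1.0 F [ 1.2 -0.7 -0.3] q [-0.71  0.52  0.06  1.97 -0.05  0.66 -0.49]
shift [-0.0005  0.0013 -0.1381] roll -0.1287
```

Call:
carry_out([
  [0,0.001,0],
  [0,0.001,-0.04],
  [0,0.001,-0.08],
  [0,0.001,-0.12],
  [0,0.001,-0.15],
  [0,0.001,-0.18],
  [0,0.001,-0.208],
  [0,0.001,-0.208],
], roll=[-0.129,-0.129,-0.129,-0.129,-0.129,-0.129,-0.129,-0.129])

```text
clock: 3.13
tool_pos: [0.4105, 0.2676, 0.0459]
eef_rot: [0.707, 0.707, -0.003, -0.001]
contact_force: [0.2, -0.6, -0.3]
opening: 1.002
```

Call:
carry_out([
  [0,0,0],
  [0,0,0],
  [0,0,0],
  [0,0,0],
  [0,0,0],
  [0,0,0],
  [0,0,0],
  [0,0,0],
], roll=[0,0,0,0,0,0,0,0], gripper=0.5, grip_force=15)

```text
clock: 3.8
tool_pos: [0.4116, 0.2682, 0.0474]
eef_rot: [0.707, 0.707, -0.001, -0.0]
contact_force: [0.3, 0.2, 7.6]
opening: 0.7
```

```bash
python3 d.py .412 .269 .05 0
```

```text
t 3.8 tcp [0.4116 0.2682 0.0474] jaw -0.0 open 0.7 F [0.3 0.2 7.6] q [-0.68  0.9   0.02  2.1  -0.11  0.14 -0.56]
shift [0.0004 0.0008 0.0026] roll 0.0
```

Call:
carry_out([
  [0,0,0.01],
  [0,0,0.03],
  [0,0,0.06],
  [0,0,0.09],
  [0,0,0.12],
  [0,0,0.15],
  [0,0,0.17],
  [0,0,0.17],
], roll=[0,0,0,0,0,0,0,0], gripper=0.5, grip_force=15)

```text
clock: 4.47
tool_pos: [0.4132, 0.2692, 0.222]
eef_rot: [0.707, 0.707, 0.003, 0.0]
contact_force: [0.9, -0.9, -1.6]
opening: 0.701
```

```bash
python3 d.py .684 .1138 .22 60; python3 - <<'E'
from h import *
p=snapshot('wrist'); save(p,'w1.png')
E
```

```text
t 4.47 tcp [0.4132 0.2692 0.222 ] jaw -0.02 open 0.701 F [ 0.9 -0.9 -1.6] q [-0.73  0.58  0.09  2.01 -0.09  0.56 -0.58]
shift [ 0.2708 -0.1554 -0.002 ] roll 1.0476
```

View pics/w1.png

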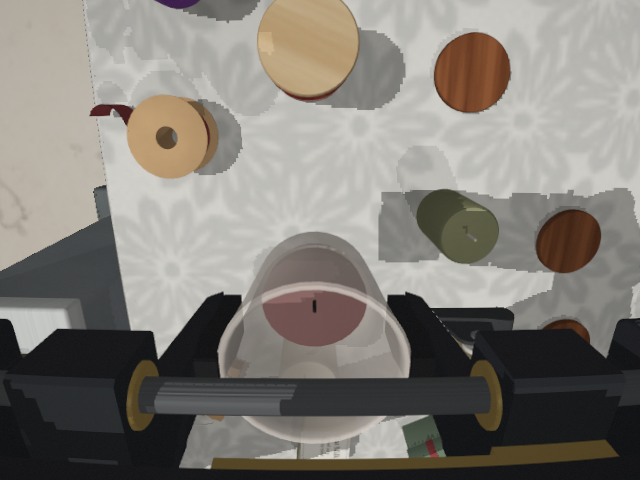

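The picture shows the votive held upright between the fingers at about (315,340).

Call:
carry_out([
  [0.03,-0.017,0],
  [0.065,-0.037,0],
  [0.1,-0.057,0],
  [0.135,-0.077,0],
  [0.17,-0.097,0],
  [0.205,-0.117,0],
  [0.24,-0.137,0],
  [0.262,-0.15,0],
], roll=[0.12,0.24,0.36,0.48,0.6,0.72,0.84,0.96])

```text
clock: 5.18
tool_pos: [0.6767, 0.1143, 0.2181]
eef_rot: [0.3, 0.954, -0.0, -0.0]
contact_force: [0.9, -1.0, -1.4]
opening: 0.705
```

```bash
python3 d.py .684 .1138 .08 60
```

```text
t 5.18 tcp [0.6767 0.1143 0.2181] jaw 55.1 open 0.705 F [ 0.9 -1.  -1.4] q [-0.12  0.82 -0.24  1.4   0.21  0.95  0.56]
shift [ 0.0073 -0.0005 -0.1381] roll 0.0855
```

Call:
carry_out([
  [0.007,0,0],
  [0.007,0,-0.03],
  [0.007,0,-0.06],
  [0.007,0,-0.09],
  [0.007,0,-0.12],
  [0.007,0,-0.138],
  [0.007,0,-0.138],
  [0.007,0,-0.138],
], roll=[0,0,0,0,0,0,0,0])

```text
clock: 5.85
tool_pos: [0.6819, 0.114, 0.0781]
eef_rot: [0.3, 0.954, -0.001, -0.003]
contact_force: [-0.4, 0.4, -0.6]
opening: 0.701
```

```bash
python3 d.py .684 .1138 .0554 55
```

```text
t 5.85 tcp [0.6819 0.114  0.0781] jaw 55.12 open 0.701 F [-0.4  0.4 -0.6] q [-0.13  1.   -0.2   1.45  0.26  0.72  0.52]
shift [ 0.0021 -0.0002 -0.0227] roll -0.0021
```

Call:
carry_out([
  [0.002,0,-0.006],
  [0.002,0,-0.012],
  [0.002,0,-0.017],
  [0.002,0,-0.02],
  [0.002,0,-0.023],
  [0.002,0,-0.023],
  [0.002,0,-0.023],
], roll=[0,0,0,0,0,0,0])

```text
clock: 6.43
tool_pos: [0.6839, 0.114, 0.0558]
eef_rot: [0.3, 0.954, -0.001, -0.002]
contact_force: [-1.8, 0.1, 2.9]
opening: 0.701
```

```bash
python3 d.py .684 .1138 .0554 55; python3 - <<'E'
from h import *
p=snapshot('side'); save(p,'s1.png',(180,170,340,290),4)
E
```

```text
t 6.43 tcp [0.6839 0.114  0.0558] jaw 55.12 open 0.701 F [-1.8  0.1  2.9] q [-0.13  1.04 -0.2   1.45  0.27  0.69  0.52]
shift [ 0.0001 -0.0002 -0.0004] roll -0.0021
```

View pics/s1.png

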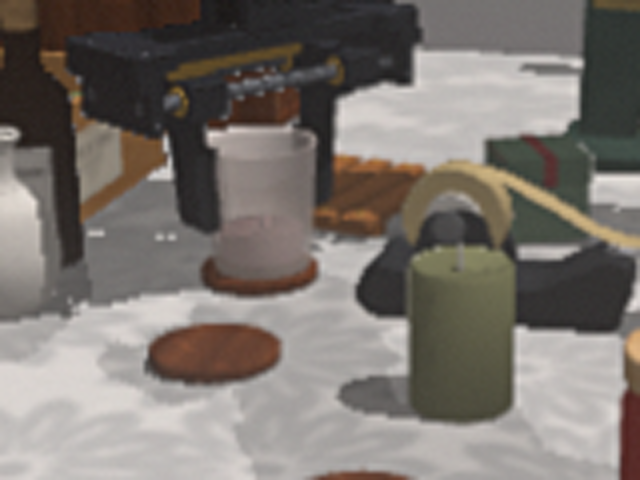

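Contact is felt (+3 N), and the votive sits centred on the right coaster (crop about (265,270)). Release and rise.

Call:
carry_out([
  [0,0,0],
  [0,0,0],
  [0,0,0],
  [0,0,0],
  [0,0,0],
  [0,0,0],
], roll=[0,0,0,0,0,0], gripper=1.0)

```text
clock: 6.98
tool_pos: [0.684, 0.114, 0.0557]
eef_rot: [0.3, 0.954, -0.001, -0.002]
contact_force: [-0.3, 0.7, 0.7]
opening: 0.999
```

Call:
carry_out([
  [0,0,0.02],
  [0,0,0.05],
  [0,0,0.08],
  [0,0,0.11],
  [0,0,0.14],
  [0,0,0.165],
  [0,0,0.165],
], roll=[0,0,0,0,0,0,0])

```text
clock: 7.57
tool_pos: [0.6872, 0.115, 0.227]
eef_rot: [0.3, 0.954, 0.002, 0.002]
contact_force: [0.2, 0.4, 1.6]
opening: 0.999
```

```bash
python3 d.py .409 .147 .22 10
```

```text
t 7.57 tcp [0.6872 0.115  0.227 ] jaw 55.08 open 0.999 F [0.2 0.4 1.6] q [-0.11  0.83 -0.24  1.36  0.21  0.98  0.56]
shift [-0.2782  0.032  -0.007 ] roll -0.7868
```

Call:
carry_out([
  [-0.04,0.005,0],
  [-0.08,0.009,0],
  [-0.12,0.014,0],
  [-0.16,0.018,0],
  [-0.2,0.023,0],
  [-0.24,0.028,0],
  [-0.278,0.032,0],
  [-0.278,0.032,0],
], roll=[0,0,0,0,0,0,0,0])

```text
clock: 8.23
tool_pos: [0.3998, 0.1458, 0.2263]
eef_rot: [0.297, 0.955, -0.002, -0.002]
contact_force: [-0.1, -0.8, -0.2]
opening: 1.004
```

```bash
python3 d.py .409 .147 .065 55; python3 - <<'E'
from h import *
p=snapshot('top'); save(p,'t2.png',(160,90,500,350),2.3)
P,uv=cloud(p)
for n,c,z in [('vot',(.684,.114),.079),('tall',(.409,.147),.1)]:
    m=(np.hypot(P[:,0]-c[0],P[:,1]-c[1])<.045)&(abs(P[:,2]-z)<.006)
    if m.sum(): print(n,cv2.minEnclosingCircle(P[m][:,:2].astype(np.float32)),m.sum())
E
```

```text
t 8.23 tcp [0.3998 0.1458 0.2263] jaw 55.44 open 1.004 F [-0.1 -0.8 -0.2] q [-0.31  0.5  -0.22  2.17  0.23  0.5   0.26]
shift [ 0.0092  0.0012 -0.1613] roll -0.0076
vot ((0.6818715929985046, 0.11370429396629333), 0.03258419409394264) 210
tall ((0.39787930250167847, 0.155413419008255), 0.018960503861308098) 118
```

View pics/t2.png

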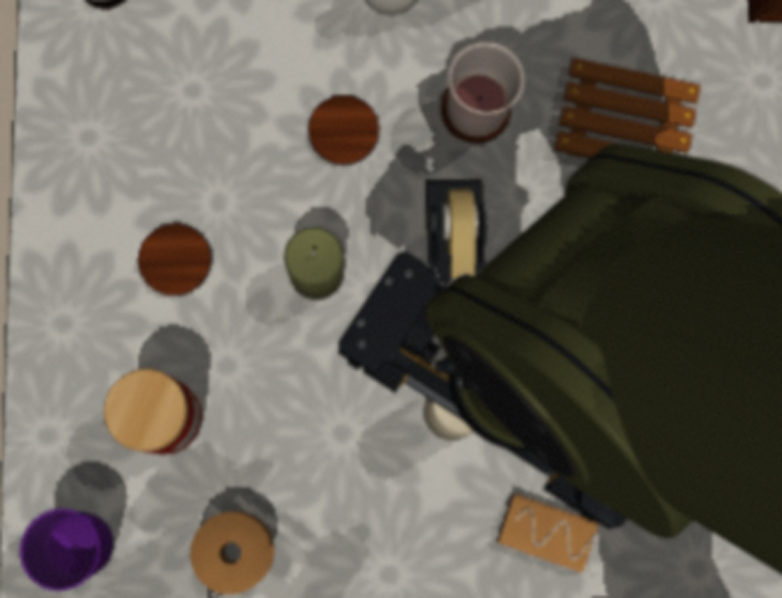

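The votive rim sits at (.682,.114), within 3 mm of the coaster centre. Now down on the tall candle.

Call:
carry_out([
  [0.009,0.001,0],
  [0.009,0.001,0],
  [0.009,0.001,-0.03],
  [0.009,0.001,-0.06],
  [0.009,0.001,-0.09],
  [0.009,0.001,-0.12],
  [0.009,0.001,-0.145],
  [0.009,0.001,-0.16],
], roll=[0,0,0,0,0,0,0,0])

```text
clock: 8.95
tool_pos: [0.415, 0.1472, 0.0639]
eef_rot: [0.298, 0.954, -0.001, -0.0]
contact_force: [0.1, 2.7, 0.1]
opening: 1.0
```

Call:
carry_out([
  [0,0,0.002],
  [0,0,0.002],
  [0,0,0.002],
  [0,0,0.002],
  [0,0,0.002],
  [0,0,0.002],
  [0,0,0.002],
  [0,0,0.002],
], roll=[0,0,0,0,0,0,0,0], gripper=0.4, grip_force=15)

```text
clock: 9.62
tool_pos: [0.4149, 0.1465, 0.0666]
eef_rot: [0.299, 0.954, -0.002, 0.0]
contact_force: [-0.7, -1.9, 7.8]
opening: 0.555
```

```bash
python3 d.py .409 .147 .065 55
```

```text
t 9.62 tcp [0.4149 0.1465 0.0666] jaw 55.24 open 0.555 F [-0.7 -1.9  7.8] q [-0.43  0.85 -0.02  2.25  0.36  0.05  0.16]
shift [-0.0059  0.0005 -0.0016] roll -0.0043
```

Call:
carry_out([
  [0,0,0.01],
  [0,0,0.03],
  [0,0,0.06],
  [0,0,0.09],
  [0,0,0.12],
  [0,0,0.15],
  [0,0,0.155],
  [0,0,0.155],
], roll=[0,0,0,0,0,0,0,0])

```text
clock: 10.28
tool_pos: [0.4161, 0.147, 0.2232]
eef_rot: [0.299, 0.954, 0.0, 0.002]
contact_force: [0.2, 0.1, -1.9]
opening: 0.551
```

```bash
python3 d.py .670 .232 .2 55; python3 - <<'E'
from h import *
p=snapshot('wrist'); save(p,'w2.png')
P,uv=cloud(p)
s=status.get_state(); c=s['tool_pos']
m=(np.hypot(P[:,0]-c[0],P[:,1]-c[1])<.028)&(abs(P[:,2]-c[2]-.034)<.004)
print(m.sum(),cv2.minEnclosingCircle(P[m][:,:2].astype(np.float32)),c)
E
```

```text
t 10.28 tcp [0.4161 0.147  0.2232] jaw 55.22 open 0.551 F [ 0.2  0.1 -1.9] q [-0.28  0.52 -0.25  2.14  0.26  0.51  0.24]
shift [ 0.2539  0.085  -0.0232] roll -0.0039
9535 ((0.40965336561203003, 0.15162241458892822), 0.024564458057284355) [0.41516365 0.14649888 0.22176142]
```

View pics/w2.png

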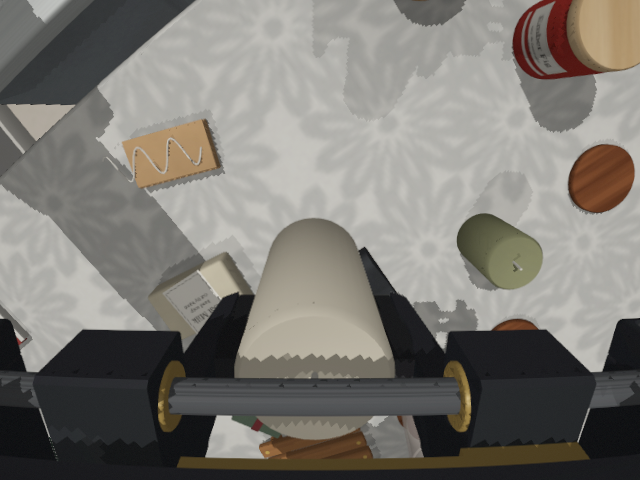

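Tall candle held upright; it sits about (-5,+4) mm off the TCP, which I'll compensate for.

Call:
carry_out([
  [0.035,0.012,0],
  [0.07,0.023,0],
  [0.105,0.035,0],
  [0.14,0.046,0],
  [0.175,0.058,0],
  [0.21,0.07,0],
  [0.24,0.08,0],
  [0.255,0.084,0],
], roll=[0,0,0,0,0,0,0,0])

```text
clock: 11.0
tool_pos: [0.6723, 0.2316, 0.2177]
eef_rot: [0.299, 0.954, -0.002, 0.0]
contact_force: [0.1, -0.1, -1.7]
opening: 0.549
```

```bash
python3 d.py .671 .231 .095 55
```

```text
t 11.0 tcp [0.6723 0.2316 0.2177] jaw 55.24 open 0.549 F [ 0.1 -0.1 -1.7] q [-0.28  0.86 -0.26  1.3   0.23  1.01  0.39]
shift [-0.0013 -0.0006 -0.1227] roll -0.0042
```

Call:
carry_out([
  [-0.001,0,-0.02],
  [-0.001,0,-0.05],
  [-0.001,0,-0.08],
  [-0.001,0,-0.105],
  [-0.001,0,-0.123],
  [-0.001,0,-0.123],
  [-0.001,0,-0.123],
  [-0.001,0,-0.123],
], roll=[0,0,0,0,0,0,0,0])

```text
clock: 11.67
tool_pos: [0.6714, 0.2319, 0.0943]
eef_rot: [0.299, 0.954, -0.002, 0.0]
contact_force: [0.5, -0.2, -1.6]
opening: 0.551
```

```bash
python3 d.py .671 .231 .0746 55
```

```text
t 11.67 tcp [0.6714 0.2319 0.0943] jaw 55.26 open 0.551 F [ 0.5 -0.2 -1.6] q [-0.29  1.   -0.23  1.38  0.28  0.79  0.35]
shift [-0.0004 -0.0009 -0.0197] roll -0.0045
```

Call:
carry_out([
  [0,-0.001,-0.006],
  [0,-0.001,-0.011],
  [0,-0.001,-0.016],
  [0,-0.001,-0.018],
  [0,-0.001,-0.02],
  [0,-0.001,-0.02],
  [0,-0.001,-0.02],
], roll=[0,0,0,0,0,0,0])

```text
clock: 12.25
tool_pos: [0.6715, 0.2308, 0.0747]
eef_rot: [0.299, 0.954, -0.002, 0.0]
contact_force: [-1.5, -0.2, 0.7]
opening: 0.552
```

```bash
python3 d.py .671 .231 .0746 55; python3 - <<'E'
from h import *
p=snapshot('side'); save(p,'s2.png',(180,170,340,290),4)
E
```

```text
t 12.25 tcp [0.6715 0.2308 0.0747] jaw 55.25 open 0.552 F [-1.5 -0.2  0.7] q [-0.29  1.03 -0.22  1.39  0.28  0.76  0.35]
shift [-0.0005  0.0002 -0.0001] roll -0.0044
```

View pics/s2.png

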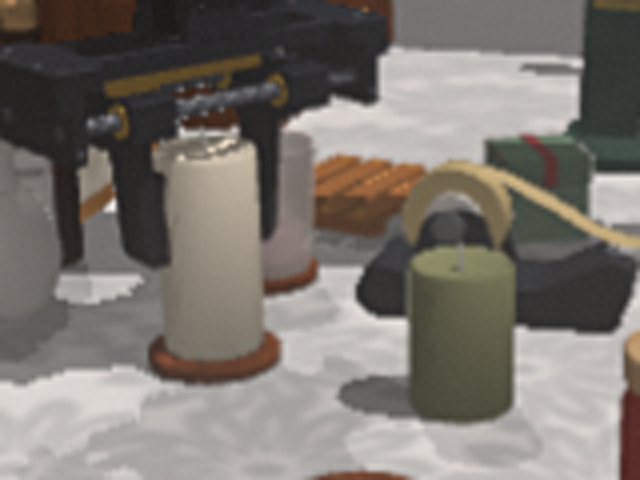

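The candle stands on the middle coaster, centred, and contact has just been made.

Call:
carry_out([
  [0,0,-0.001],
  [0,0,-0.001],
  [0,0,-0.001],
  [0,0,-0.001],
  [0,0,-0.001],
  [0,0,-0.001],
], roll=[0,0,0,0,0,0], gripper=1.0)

```text
clock: 12.8
tool_pos: [0.6716, 0.2309, 0.0738]
eef_rot: [0.299, 0.954, -0.002, 0.0]
contact_force: [0.5, 0.8, -0.0]
opening: 0.979
```

Call:
carry_out([
  [0,0,0.02],
  [0,0,0.05],
  [0,0,0.08],
  [0,0,0.11],
  [0,0,0.14],
  [0,0,0.145],
  [0,0,0.145],
], roll=[0,0,0,0,0,0,0])

```text
clock: 13.38
tool_pos: [0.6731, 0.2316, 0.2218]
eef_rot: [0.299, 0.954, 0.0, 0.003]
contact_force: [-0.2, 0.7, -0.3]
opening: 1.004
```

```bash
python3 d.py .412 .394 .2 70; python3 - <<'E'
from h import *
p=snapshot('wrist'); save(p,'w3.png')
P,uv=cloud(p)
for n,c,z,tol,r in [('tall',(.666,.235),.108,.005,.045),('coaster',(.548,.386),.008,.003,.04),('jar',(.41,.394),.091,.005,.05)]:
    m=(np.hypot(P[:,0]-c[0],P[:,1]-c[1])<r)&(abs(P[:,2]-z)<tol)
    if m.sum(): print(n,cv2.minEnclosingCircle(P[m][:,:2].astype(np.float32)),m.sum())
E
```

```text
t 13.38 tcp [0.6731 0.2316 0.2218] jaw 55.24 open 1.004 F [-0.2  0.7 -0.3] q [-0.28  0.85 -0.26  1.3   0.23  1.01  0.39]
shift [-0.2611  0.1624 -0.0218] roll 0.2576
tall ((0.6654819846153259, 0.23415213823318481), 0.02465263195335865) 4007
coaster ((0.5645413398742676, 0.37638258934020996), 0.02527485229074955) 794
```

View pics/w3.png

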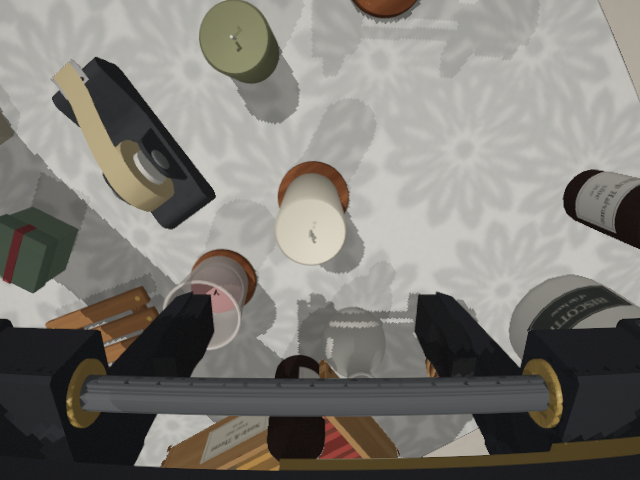

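Call:
carry_out([
  [-0.035,0.022,0],
  [-0.07,0.043,0],
  [-0.105,0.065,0],
  [-0.14,0.087,0],
  [-0.175,0.109,0],
  [-0.21,0.131,0],
  [-0.245,0.152,0],
  [-0.261,0.162,0],
], roll=[0.06,0.12,0.18,0.24,0.3,0.36,0.42,0.43])

```text
clock: 14.1
tool_pos: [0.404, 0.3955, 0.2178]
eef_rot: [0.083, 0.997, -0.001, -0.002]
contact_force: [0.6, -0.1, -0.4]
opening: 1.001
```

```bash
python3 d.py .410 .394 .058 80;python3 - <<'E'
from h import *
p=snapshot('wrist'); save(p,'w4.png')
P,uv=cloud(p)
for n,c,z,tol,r in [('jar',(.41,.394),.091,.005,.05)]:
    m=(np.hypot(P[:,0]-c[0],P[:,1]-c[1])<r)&(abs(P[:,2]-z)<tol)
    if m.sum(): print(n,cv2.minEnclosingCircle(P[m][:,:2].astype(np.float32)),m.sum())
E
```

```text
t 14.1 tcp [0.404  0.3955 0.2178] jaw 80.46 open 1.001 F [ 0.6 -0.1 -0.4] q [-0.65  0.68 -0.35  1.78  0.32  0.74  0.24]
shift [ 0.006  -0.0015 -0.1598] roll -0.008
jar ((0.40945667028427124, 0.3957025408744812), 0.03245105221867561) 6156
```

View pics/w4.png

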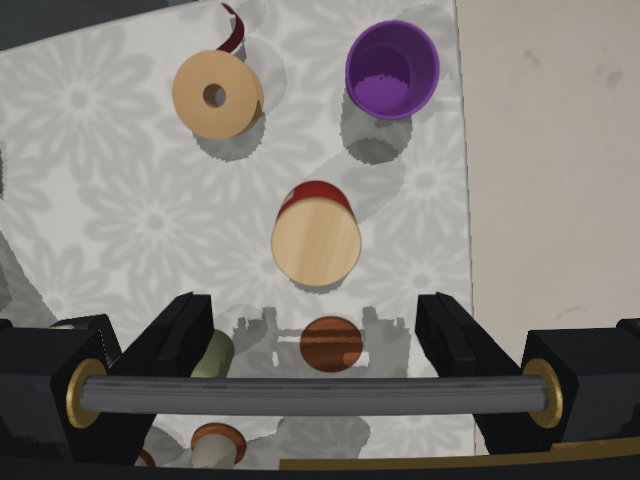

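Jar lid at (316,240), which puts its centre at (.4095,.395); that agrees with the top view. Descend.

Call:
carry_out([
  [0.006,-0.001,0],
  [0.006,-0.001,0],
  [0.006,-0.001,-0.03],
  [0.006,-0.001,-0.06],
  [0.006,-0.001,-0.09],
  [0.006,-0.001,-0.12],
  [0.006,-0.001,-0.145],
  [0.006,-0.001,-0.16],
], roll=[0,0,0,0,0,0,0,0])

```text
clock: 14.82
tool_pos: [0.4087, 0.3932, 0.0542]
eef_rot: [0.083, 0.996, -0.003, -0.003]
contact_force: [-0.3, -0.6, -0.6]
opening: 1.0
```

Call:
carry_out([
  [0,0,0.001],
  [0,0,0.001],
  [0,0,0.001],
  [0,0,0.001],
  [0,0,0.001],
  [0,0,0.001],
  [0,0,0.001],
  [0,0,0.001],
], roll=[0,0,0,0,0,0,0,0], gripper=0.5, grip_force=22)

```text
clock: 15.48
tool_pos: [0.4093, 0.3936, 0.056]
eef_rot: [0.084, 0.996, -0.003, -0.003]
contact_force: [2.1, 0.1, 3.2]
opening: 0.738
```

```bash
python3 d.py .4095 .395 .058 80
```

```text
t 15.48 tcp [0.4093 0.3936 0.056 ] jaw 80.42 open 0.738 F [2.1 0.1 3.2] q [-0.72  0.93 -0.22  1.86  0.44  0.41  0.14]
shift [0.0002 0.0014 0.002 ] roll -0.0073
```

Call:
carry_out([
  [0,0,0.01],
  [0,0,0.03],
  [0,0,0.055],
  [0,0,0.08],
  [0.03,-0.002,0.09],
  [0.06,-0.004,0.09],
  [0.09,-0.005,0.09],
  [0.12,-0.007,0.09],
], roll=[0,0,0,0,0,0,0,0])

```text
clock: 16.15
tool_pos: [0.5301, 0.3858, 0.1468]
eef_rot: [0.083, 0.997, -0.003, -0.003]
contact_force: [0.8, 1.1, -3.2]
opening: 0.734
```

```bash
python3 d.py .5485 .386 .085 80
```

```text
t 16.15 tcp [0.5301 0.3858 0.1468] jaw 80.44 open 0.734 F [ 0.8  1.1 -3.2] q [-0.52  0.88 -0.34  1.54  0.37  0.79  0.39]
shift [ 0.0184  0.0002 -0.0618] roll -0.0076
```

Call:
carry_out([
  [0.018,0,0],
  [0.018,0,0],
  [0.018,0,-0.025],
  [0.018,0,-0.05],
  [0.018,0,-0.062],
  [0.018,0,-0.062],
  [0.018,0,-0.062],
], roll=[0,0,0,0,0,0,0])

```text
clock: 16.73
tool_pos: [0.5471, 0.3856, 0.0846]
eef_rot: [0.083, 0.997, -0.004, -0.004]
contact_force: [-0.5, 0.5, -3.9]
opening: 0.731
```

```bash
python3 d.py .5485 .386 .064 80
```

```text
t 16.73 tcp [0.5471 0.3856 0.0846] jaw 80.47 open 0.731 F [-0.5  0.5 -3.9] q [-0.52  0.98 -0.32  1.52  0.4   0.72  0.39]
shift [ 0.0014  0.0004 -0.0206] roll -0.0083
```

Call:
carry_out([
  [0.001,0,-0.006],
  [0.001,0,-0.012],
  [0.001,0,-0.017],
  [0.001,0,-0.02],
  [0.001,0,-0.022],
  [0.001,0,-0.022],
  [0.001,0,-0.022],
], roll=[0,0,0,0,0,0,0])

```text
clock: 17.32
tool_pos: [0.5482, 0.3856, 0.0638]
eef_rot: [0.083, 0.997, -0.004, -0.004]
contact_force: [-1.7, -0.8, 6.2]
opening: 0.735
```

```bash
python3 d.py .5485 .386 .064 80; python3 - <<'E'
from h import *
p=snapshot('side'); save(p,'s3.png',(180,190,400,350),3)
E
```

```text
t 17.32 tcp [0.5482 0.3856 0.0638] jaw 80.47 open 0.735 F [-1.7 -0.8  6.2] q [-0.53  1.01 -0.31  1.52  0.42  0.69  0.38]
shift [0.0003 0.0004 0.0002] roll -0.0082
```

View pics/s3.png

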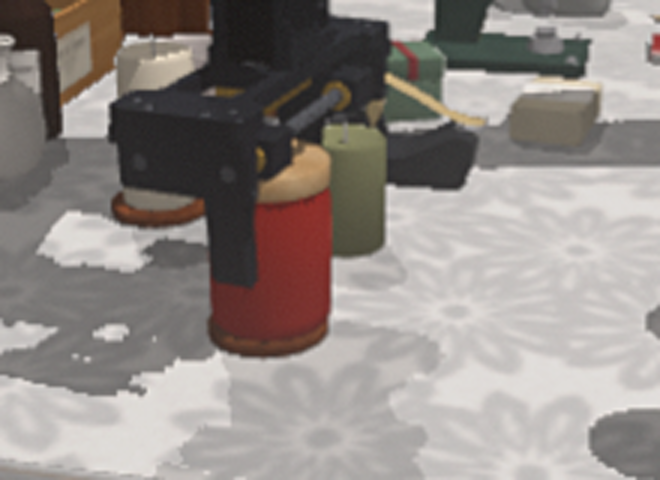

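The jar is on the left coaster. Release and rise.

Call:
carry_out([
  [0,0,0],
  [0,0,0],
  [0,0,0],
  [0,0,0],
  [0,0,0],
  [0,0,0],
], roll=[0,0,0,0,0,0], gripper=1.0)

```text
clock: 17.87
tool_pos: [0.5482, 0.3857, 0.0637]
eef_rot: [0.083, 0.997, -0.004, -0.004]
contact_force: [0.1, -0.7, -0.3]
opening: 1.005
```

Call:
carry_out([
  [0,0,0.02],
  [0,0,0.05],
  [0,0,0.08],
  [0,0,0.11],
  [0,0,0.14],
  [0,0,0.155],
  [0,0,0.155],
], roll=[0,0,0,0,0,0,0])

```text
clock: 18.45
tool_pos: [0.5499, 0.3874, 0.2232]
eef_rot: [0.083, 0.997, -0.001, -0.001]
contact_force: [-1.0, 0.4, 0.7]
opening: 0.999
```

```bash
python3 d.py .426 .006 .22 -7.5;python3 - <<'E'
from h import *
p=snapshot('wrist')
P,uv=cloud(p)
for n,c,z,tol,r in [('jar',(.5485,.386),.099,.005,.05)]:
    m=(np.hypot(P[:,0]-c[0],P[:,1]-c[1])<r)&(abs(P[:,2]-z)<tol)
    if m.sum(): print(n,cv2.minEnclosingCircle(P[m][:,:2].astype(np.float32)),m.sum())
E
```

```text
t 18.45 tcp [0.5499 0.3874 0.2232] jaw 80.45 open 0.999 F [-1.   0.4  0.7] q [-0.49  0.81 -0.38  1.43  0.33  0.96  0.45]
shift [-0.1239 -0.3814 -0.0032] roll -1.5349
jar ((0.547002375125885, 0.3864825963973999), 0.03241701051592827) 6430
```

Call:
carry_out([
  [-0.012,-0.037,0],
  [-0.023,-0.072,0],
  [-0.035,-0.107,0],
  [-0.046,-0.142,0],
  [-0.058,-0.178,0],
  [-0.069,-0.213,0],
  [-0.081,-0.249,0],
  [-0.093,-0.285,0],
], roll=[-0.12,-0.24,-0.36,-0.48,-0.6,-0.72,-0.84,-0.96])

```text
clock: 19.17
tool_pos: [0.4543, 0.0994, 0.2195]
eef_rot: [0.536, 0.844, -0.002, -0.004]
contact_force: [0.9, 0.2, 0.2]
opening: 1.002
```

```bash
python3 d.py .426 .006 .22 -7.5
```

```text
t 19.17 tcp [0.4543 0.0994 0.2195] jaw 25.12 open 1.002 F [0.9 0.2 0.2] q [-0.22  0.55 -0.14  2.07  0.14  0.54 -0.02]
shift [-0.0283 -0.0934  0.0005] roll -0.5693
```

Call:
carry_out([
  [-0.01,-0.035,0],
  [-0.02,-0.065,0],
  [-0.028,-0.093,0],
  [-0.028,-0.093,0],
  [-0.028,-0.093,0],
  [-0.028,-0.093,0],
  [-0.028,-0.093,0],
], roll=[-0.12,-0.24,-0.36,-0.48,-0.569,-0.569,-0.569])

```text
clock: 19.75
tool_pos: [0.4256, 0.0064, 0.2187]
eef_rot: [0.751, 0.66, -0.002, -0.005]
contact_force: [-0.1, 0.2, -1.1]
opening: 0.999
```

```bash
python3 d.py .426 .006 .022 -7.5;python3 - <<'E'
from h import *
p=snapshot('wrist'); save(p,'w5.png')
P,uv=cloud(p)
def rect(name,c,z,rad,tol=0.004):
    m=(np.hypot(P[:,0]-c[0],P[:,1]-c[1])<rad)&(abs(P[:,2]-z)<tol); Q=P[m]
    print(name,[np.round(a,4) for a in cv2.minAreaRect(Q[:,:2].astype(np.float32))],m.sum())
rect('soap',(.425,.006),.028,.065)
rect('gift',(.55,-.003),.051,.05)
E
```

```text
t 19.75 tcp [0.4256 0.0064 0.2187] jaw -7.33 open 0.999 F [-0.1  0.2 -1.1] q [-0.12  0.52  0.    2.18 -0.01  0.45 -0.23]
shift [ 0.0004 -0.0004 -0.1967] roll -0.003
soap [array([0.4253, 0.0072]), array([0.0848, 0.0563]), np.float64(83.3061)] 6126
gift [array([ 0.5488, -0.0033]), array([0.0534, 0.0546]), np.float64(27.5849)] 4190
```

View pics/w5.png

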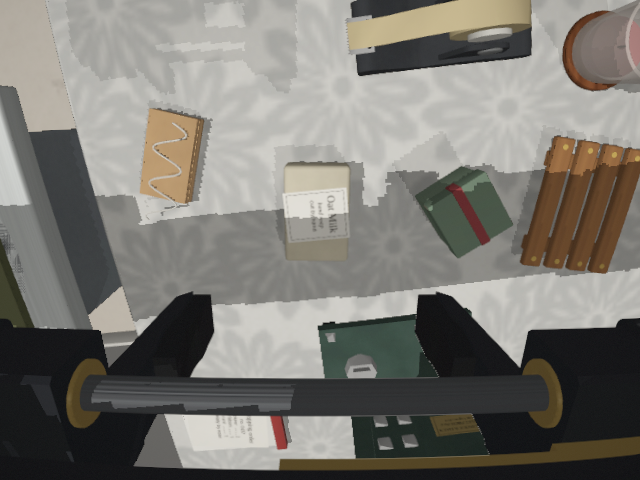

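Soap is at (317,211), which gives (.4253,.0072) with the long axis at 83.3°. It's near the inner reach limit, so I'll go down in stages.

Call:
carry_out([
  [0.003,0,-0.03],
  [0.005,0,-0.06],
  [0.005,0,-0.09],
  [0.005,0,-0.12],
  [0.005,0,-0.135],
  [0.005,0,-0.145],
  [0.005,0,-0.145],
  [0.005,0,-0.145],
], roll=[0,0,0,0,0,0,0,0])

```text
clock: 20.47
tool_pos: [0.4304, 0.0071, 0.0733]
eef_rot: [0.75, 0.661, -0.002, -0.005]
contact_force: [-0.2, -0.2, 0.5]
opening: 1.001
```

```bash
python3 d.py .4255 .006 .022 -7
```

```text
t 20.47 tcp [0.4304 0.0071 0.0733] jaw -7.18 open 1.001 F [-0.2 -0.2  0.5] q [-0.11  0.84 -0.01  2.27 -0.01  0.05 -0.24]
shift [-0.0049 -0.0011 -0.0513] roll 0.0032
```

Call:
carry_out([
  [0,0,-0.01],
  [0,0,-0.02],
  [0,0,-0.02],
  [0,0,-0.02],
  [0,0,-0.02],
  [0,0,-0.02],
], roll=[0,0,0,0,0,0])

```text
clock: 20.97
tool_pos: [0.4335, 0.0067, 0.0564]
eef_rot: [0.75, 0.662, -0.004, -0.006]
contact_force: [-0.4, -0.6, -0.1]
opening: 0.997
```

```bash
python3 d.py .4255 .006 .022 -7
```

```text
t 20.97 tcp [0.4335 0.0067 0.0564] jaw -7.11 open 0.997 F [-0.4 -0.6 -0.1] q [-0.09  0.87 -0.05  2.26  0.94  0.04 -1.18]
shift [-0.008  -0.0007 -0.0344] roll 0.0019
```

Call:
carry_out([
  [0,0,0.008],
  [0,0,0.01],
  [0,0,0.01],
  [0,0,0.01],
  [0,0,0.01],
  [0,0,0.01],
  [0,0,0.01],
  [0,0,0.01],
], roll=[0.1,0.22,0.34,0.46,0.58,0.7,0.82,0.94])

```text
clock: 21.63
tool_pos: [0.4344, 0.0065, 0.0676]
eef_rot: [0.365, 0.931, -0.006, -0.002]
contact_force: [0.5, 0.1, -0.6]
opening: 0.999
```

```bash
python3 d.py .4255 .006 .055 -7
```

```text
t 21.63 tcp [0.4344 0.0065 0.0676] jaw 47.15 open 0.999 F [ 0.5  0.1 -0.6] q [ 0.04  0.85 -0.28  2.25  1.28  0.23 -0.59]
shift [-0.0089 -0.0005 -0.0126] roll -0.9451
```

Call:
carry_out([
  [0,0,0],
  [0,0,0],
  [0,0,0],
  [0,0,0],
  [0,0,0],
  [0,0,0],
  [0,0,0],
  [0,0,0],
], roll=[0.12,0.24,0.36,0.48,0.6,0.72,0.84,0.94])

```text
clock: 22.3
tool_pos: [0.4353, 0.0063, 0.0686]
eef_rot: [-0.099, 0.995, -0.007, 0.002]
contact_force: [-0.2, 1.0, 0.1]
opening: 0.997
```

```bash
python3 d.py .4255 .006 .055 173
```

```text
t 22.3 tcp [0.4353 0.0063 0.0686] jaw 101.39 open 0.997 F [-0.2  1.   0.1] q [ 0.12  0.87 -0.41  2.26  1.4   0.32  0.23]
shift [-0.0098 -0.0003 -0.0136] roll 1.2498
```

Call:
carry_out([
  [-0.003,0,0],
  [-0.006,0,0],
  [-0.01,0,0],
  [-0.01,0,0],
  [-0.01,0,0],
  [-0.01,0,0],
  [-0.01,0,0],
  [-0.01,0,0],
], roll=[0.12,0.24,0.36,0.48,0.6,0.72,0.84,0.96])

```text
clock: 22.97
tool_pos: [0.4262, 0.006, 0.0697]
eef_rot: [-0.55, 0.835, -0.006, 0.006]
contact_force: [-0.3, 0.1, 0.2]
opening: 1.005
```

```bash
python3 d.py .4255 .006 .055 173
```

```text
t 22.97 tcp [0.4262 0.006  0.0697] jaw 156.79 open 1.005 F [-0.3  0.1  0.2] q [ 0.11  0.86 -0.38  2.29  1.54  0.29  1.05]
shift [-0.0007 -0.     -0.0147] roll 0.2829
```

Call:
carry_out([
  [-0.001,0,0],
  [-0.001,0,-0.005],
  [-0.001,0,-0.01],
  [-0.001,0,-0.014],
  [-0.001,0,-0.014],
  [-0.001,0,-0.014],
], roll=[0.12,0.24,0.287,0.287,0.287,0.287])

```text
clock: 23.47
tool_pos: [0.4258, 0.006, 0.0563]
eef_rot: [-0.664, 0.747, -0.006, 0.008]
contact_force: [0.4, -1.0, 0.2]
opening: 0.996
```

```bash
python3 d.py .4255 .006 .022 173.3
```

```text
t 23.47 tcp [0.4258 0.006  0.0563] jaw 173.25 open 0.996 F [ 0.4 -1.   0.2] q [ 0.11  0.89 -0.38  2.3   1.67  0.3   1.22]
shift [-0.0003  0.     -0.0343] roll 0.0009
```

Reachable now: q6 = 0.3, clear of its limit. Down over the soap.

Call:
carry_out([
  [0,0,-0.007],
  [0,0,-0.014],
  [0,0,-0.021],
  [0,0,-0.028],
  [0,0,-0.033],
  [0,0,-0.033],
  [0,0,-0.033],
], roll=[0,0,0,0,0,0,0])

```text
clock: 24.05
tool_pos: [0.4259, 0.0059, 0.0236]
eef_rot: [-0.664, 0.747, -0.006, 0.008]
contact_force: [0.3, 0.4, 0.1]
opening: 0.997
```

```bash
python3 d.py .4255 .006 .022 173.3
```

```text
t 24.05 tcp [0.4259 0.0059 0.0236] jaw 173.25 open 0.997 F [0.3 0.4 0.1] q [ 0.16  0.98 -0.46  2.3   1.83  0.39  1.07]
shift [-0.0004  0.0001 -0.0016] roll 0.0009
```

Call:
carry_out([
  [0,0,0],
  [0,0,0],
  [0,0,0],
  [0,0,0],
  [0,0,0],
  [0,0,0],
  [0,0,0],
  [0,0,0],
], roll=[0,0,0,0,0,0,0,0], gripper=0.45, grip_force=15)

```text
clock: 24.72
tool_pos: [0.4259, 0.0059, 0.0237]
eef_rot: [-0.664, 0.747, -0.006, 0.008]
contact_force: [-0.6, 0.2, 3.7]
opening: 0.634
```

Call:
carry_out([
  [0,0,0.01],
  [0,0,0.03],
  [0,0,0.06],
  [0,0,0.09],
  [0,0,0.11],
  [0,0,0.13],
  [0,0,0.14],
  [0,0,0.14],
], roll=[0,0,0,0,0,0,0,0])

```text
clock: 25.38
tool_pos: [0.427, 0.0061, 0.1662]
eef_rot: [-0.664, 0.748, -0.007, 0.01]
contact_force: [0.6, 0.7, -1.8]
opening: 0.635
```

```bash
python3 d.py .671 -.022 .16 166.9; python3 - <<'E'
from h import *
p=snapshot('wrist'); save(p,'w6.png')
E
```

```text
t 25.38 tcp [0.427  0.0061 0.1662] jaw 173.21 open 0.635 F [ 0.6  0.7 -1.8] q [ 0.24  0.66 -0.57  2.24  0.89  0.45  1.97]
shift [ 0.244  -0.0281 -0.0062] roll -0.1101
```

View pics/w6.png

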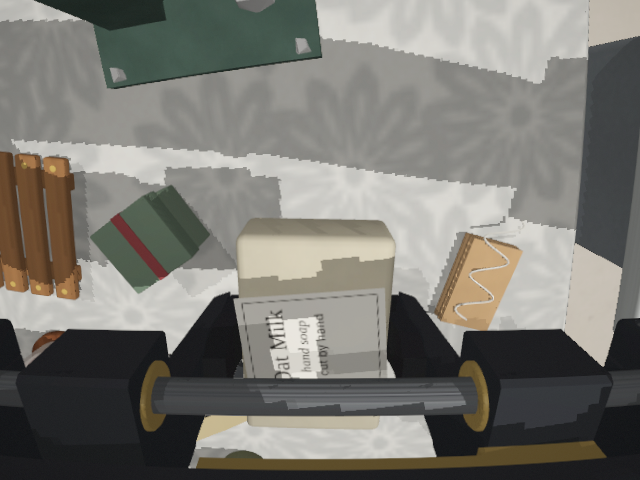

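Call:
carry_out([
  [0.035,-0.004,0],
  [0.07,-0.008,0],
  [0.105,-0.012,0],
  [0.14,-0.016,0],
  [0.175,-0.02,0],
  [0.21,-0.024,0],
  [0.235,-0.028,0],
  [0.244,-0.028,0],
], roll=[-0.02,-0.04,-0.06,-0.08,-0.1,-0.11,-0.11,-0.11])

```text
clock: 26.1
tool_pos: [0.6736, -0.0242, 0.1616]
eef_rot: [-0.62, 0.784, -0.008, 0.008]
contact_force: [0.9, 0.3, -2.1]
opening: 0.637
```

```bash
python3 d.py .671 -.022 .065 166.9
```

```text
t 26.1 tcp [ 0.6736 -0.0242  0.1616] jaw 166.71 open 0.637 F [ 0.9  0.3 -2.1] q [ 0.29  0.93 -0.66  1.5   0.67  0.93  2.34]
shift [-0.0026  0.0022 -0.0966] roll 0.0034
```

Call:
carry_out([
  [-0.003,0.002,-0.02],
  [-0.003,0.002,-0.045],
  [-0.003,0.002,-0.07],
  [-0.003,0.002,-0.09],
  [-0.003,0.002,-0.097],
  [-0.003,0.002,-0.097],
  [-0.003,0.002,-0.097],
], roll=[0,0,0,0,0,0,0])

```text
clock: 26.68
tool_pos: [0.6704, -0.022, 0.0638]
eef_rot: [-0.621, 0.784, -0.008, 0.008]
contact_force: [-0.9, -0.7, -0.4]
opening: 0.638
```

```bash
python3 d.py .671 -.022 .0395 166.9
```

```text
t 26.68 tcp [ 0.6704 -0.022   0.0638] jaw 166.74 open 0.638 F [-0.9 -0.7 -0.4] q [ 0.26  1.05 -0.58  1.55  0.77  0.77  2.25]
shift [ 0.0006  0.     -0.0243] roll 0.0028
```

Call:
carry_out([
  [0.001,0,-0.007],
  [0.001,0,-0.014],
  [0.001,0,-0.019],
  [0.001,0,-0.022],
  [0.001,0,-0.025],
  [0.001,0,-0.025],
  [0.001,0,-0.025],
], roll=[0,0,0,0,0,0,0])

```text
clock: 27.27
tool_pos: [0.6714, -0.0221, 0.0395]
eef_rot: [-0.621, 0.784, -0.009, 0.008]
contact_force: [-2.5, -0.6, 4.3]
opening: 0.642
```

```bash
python3 d.py .671 -.022 .0395 166.9; python3 - <<'E'
from h import *
p=snapshot('side'); save(p,'s4.png',(200,160,400,280),4)
E
```

```text
t 27.27 tcp [ 0.6714 -0.0221  0.0395] jaw 166.73 open 0.642 F [-2.5 -0.6  4.3] q [ 0.25  1.08 -0.56  1.54  0.79  0.73  2.23]
shift [-0.0004  0.0001  0.    ] roll 0.003
```

View pics/s4.png

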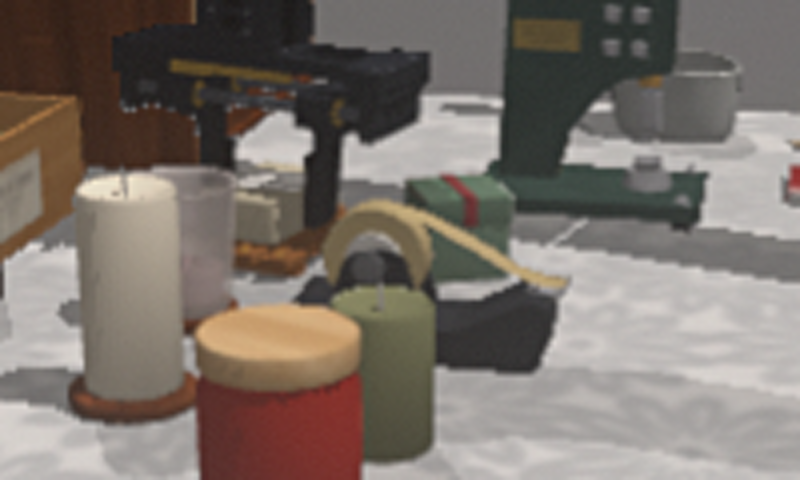

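Call:
carry_out([
  [0,0,0],
  [0,0,0],
  [0,0,0],
  [0,0,0],
  [0,0,0],
  [0,0,0],
], roll=[0,0,0,0,0,0], gripper=0.9)

```text
clock: 27.82
tool_pos: [0.6714, -0.0221, 0.0394]
eef_rot: [-0.621, 0.784, -0.009, 0.008]
contact_force: [-0.1, 0.8, 0.1]
opening: 0.896
```

Call:
carry_out([
  [0,0,0.02],
  [0,0,0.05],
  [0,0,0.08],
  [0,0,0.11],
  [0,0,0.14],
  [0,0,0.16],
  [0,0,0.16],
], roll=[0,0,0,0,0,0,0])

```text
clock: 28.4
tool_pos: [0.6741, -0.0212, 0.2046]
eef_rot: [-0.62, 0.784, -0.011, 0.012]
contact_force: [0.4, 0.5, 0.5]
opening: 0.903
```

```bash
python3 d.py .549 -.003 .2 117.4; python3 - <<'E'
from h import *
p=snapshot('wrist'); save(p,'w7.png')
P,uv=cloud(p)
def rect(name,c,z,rad,tol=0.004):
    m=(np.hypot(P[:,0]-c[0],P[:,1]-c[1])<rad)&(abs(P[:,2]-z)<tol); Q=P[m]
    if m.sum(): print(name,[np.round(a,4) for a in cv2.minAreaRect(Q[:,:2].astype(np.float32))],m.sum())
rect('soap',(.671,-.022),.044,.065)
rect('deck',(.671,-.022),.016,.085)
rect('gift',(.55,-.003),.051,.05)
E
```

```text
t 28.4 tcp [ 0.6741 -0.0212  0.2046] jaw 166.69 open 0.903 F [0.4 0.5 0.5] q [ 0.3   0.88 -0.69  1.47  0.64  0.99  2.36]
shift [-0.1251  0.0182 -0.0046] roll -0.8604
soap [array([ 0.6708, -0.0212]), array([0.0855, 0.0565]), np.float64(76.8542)] 7352
deck [array([ 0.6693, -0.0203]), array([0.1205, 0.0898]), np.float64(76.3595)] 6132
gift [array([ 0.5492, -0.0034]), array([0.0529, 0.0543]), np.float64(27.7749)] 4782
```

View pics/w7.png

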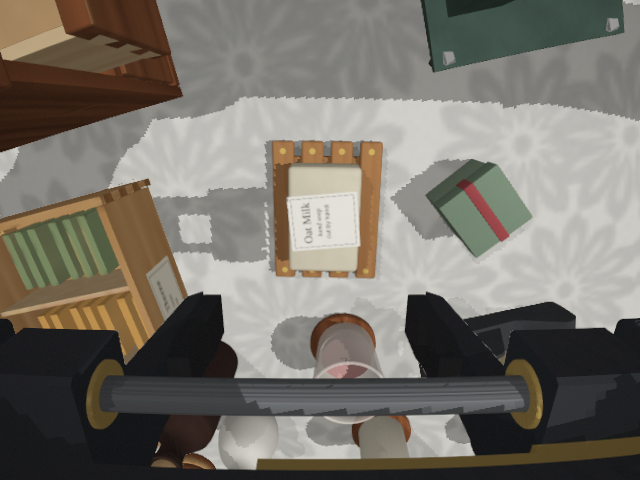

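Soap is centred on the deck (crop (325,218)): about 2 mm and 0.5° off. For the gift box at (480,207) I'll use jaw angle 27.7° to stay clear of the press.

Call:
carry_out([
  [-0.02,0.003,0],
  [-0.04,0.006,0],
  [-0.06,0.009,0],
  [-0.08,0.012,0],
  [-0.1,0.015,0],
  [-0.115,0.017,0],
  [-0.125,0.018,0],
  [-0.125,0.018,0],
], roll=[-0.12,-0.24,-0.36,-0.48,-0.6,-0.72,-0.84,-0.96], gripper=1.0)

```text
clock: 29.12
tool_pos: [0.5443, -0.0039, 0.2006]
eef_rot: [-0.186, 0.982, -0.013, 0.001]
contact_force: [-0.0, -0.7, -0.1]
opening: 1.0
```

Call:
carry_out([
  [0,0,0],
  [0,0,0],
  [0,0,0],
  [0,0,0],
  [0,0,0],
  [0,0,0],
  [0,0,0],
  [0,0,0],
], roll=[-0.12,-0.24,-0.36,-0.48,-0.6,-0.72,-0.84,-0.96])

```text
clock: 29.78
tool_pos: [0.5433, -0.0042, 0.1992]
eef_rot: [0.292, 0.956, -0.013, -0.006]
contact_force: [-0.8, 0.0, 0.0]
opening: 1.004
```

```bash
python3 d.py .549 -.0034 .1 27.7
```

```text
t 29.78 tcp [ 0.5433 -0.0042  0.1992] jaw 56.09 open 1.004 F [-0.8  0.   0. ] q [-0.    0.67 -0.14  1.86  0.18  0.65  0.72]
shift [ 0.0057  0.0008 -0.0992] roll -0.4955
```

Call:
carry_out([
  [0.006,0.001,0],
  [0.006,0.001,0],
  [0.006,0.001,-0.02],
  [0.006,0.001,-0.05],
  [0.006,0.001,-0.08],
  [0.006,0.001,-0.099],
  [0.006,0.001,-0.099],
  [0.006,0.001,-0.099],
], roll=[-0.12,-0.24,-0.36,-0.48,-0.495,-0.495,-0.495,-0.495])

```text
clock: 30.45
tool_pos: [0.5479, -0.0033, 0.0988]
eef_rot: [0.517, 0.856, -0.013, -0.011]
contact_force: [-0.4, -0.2, 0.3]
opening: 0.999
```

```bash
python3 d.py .549 -.0034 .03 27.7
```

```text
t 30.45 tcp [ 0.5479 -0.0033  0.0988] jaw 27.74 open 0.999 F [-0.4 -0.2  0.3] q [-0.08  0.84 -0.01  1.9   0.03  0.44  0.38]
shift [ 0.0011 -0.0001 -0.0688] roll -0.0008
```

Call:
carry_out([
  [0.001,0,-0.02],
  [0.001,0,-0.04],
  [0.001,0,-0.055],
  [0.001,0,-0.065],
  [0.001,0,-0.069],
  [0.001,0,-0.069],
  [0.001,0,-0.069],
], roll=[0,0,0,0,0,0,0])

```text
clock: 31.03
tool_pos: [0.5495, -0.0034, 0.0306]
eef_rot: [0.517, 0.856, -0.012, -0.01]
contact_force: [0.2, -0.5, -0.1]
opening: 1.003
```

Call:
carry_out([
  [0,0,0],
  [0,0,0],
  [0,0,0],
  [0,0,0],
  [0,0,0],
  [0,0,0],
  [0,0,0],
  [0,0,0],
], roll=[0,0,0,0,0,0,0,0], gripper=0.4, grip_force=10)

```text
clock: 31.7
tool_pos: [0.5496, -0.0034, 0.0307]
eef_rot: [0.517, 0.856, -0.012, -0.01]
contact_force: [0.1, 0.2, 1.2]
opening: 0.57
```

Call:
carry_out([
  [0,0,0.01],
  [0,0,0.03],
  [0,0,0.06],
  [0,0,0.09],
  [0,0,0.11],
  [0,0,0.12],
  [0,0,0.12],
  [0,0,0.12],
], roll=[0,0,0,0,0,0,0,0])

```text
clock: 32.37
tool_pos: [0.5494, -0.0034, 0.1507]
eef_rot: [0.517, 0.856, -0.012, -0.01]
contact_force: [-0.8, 1.3, -0.7]
opening: 0.571
```

```bash
python3 d.py .6705 -.0212 .15 27.7; python3 - <<'E'
from h import *
p=snapshot('wrist'); save(p,'w8.png')
E
```

```text
t 32.37 tcp [ 0.5494 -0.0034  0.1507] jaw 27.73 open 0.571 F [-0.8  1.3 -0.7] q [-0.08  0.75 -0.01  1.87  0.02  0.55  0.38]
shift [ 0.1211 -0.0178 -0.0007] roll -0.0006
```

View pics/w8.png

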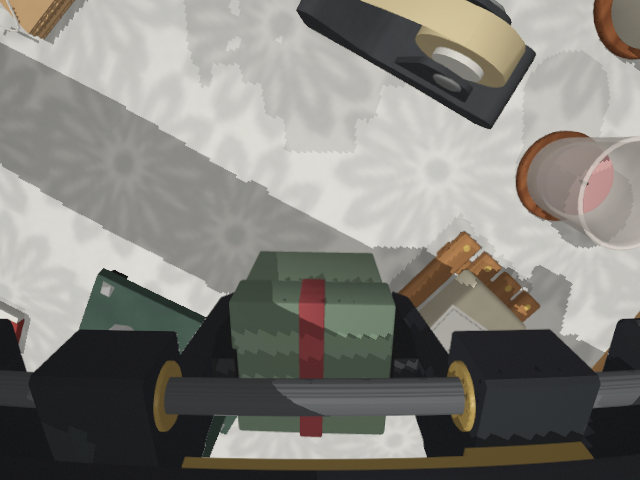

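Gift box held squarely (opening 50 mm). Carry it over the soap.

Call:
carry_out([
  [0.03,-0.004,0],
  [0.06,-0.009,0],
  [0.09,-0.013,0],
  [0.11,-0.016,0],
  [0.121,-0.018,0],
  [0.121,-0.018,0],
  [0.121,-0.018,-0.02],
  [0.121,-0.018,-0.045],
], roll=[0,0,0,0,0,0,0,0])

```text
clock: 33.08
tool_pos: [0.6698, -0.0213, 0.1046]
eef_rot: [0.517, 0.856, -0.012, -0.01]
contact_force: [-0.7, 0.3, -1.4]
opening: 0.575
```

```bash
python3 d.py .6705 -.0212 .0745 27.7
```

```text
t 33.08 tcp [ 0.6698 -0.0213  0.1046] jaw 27.73 open 0.575 F [-0.7  0.3 -1.4] q [-0.04  0.95 -0.01  1.5   0.03  0.73  0.42]
shift [ 0.0007  0.0001 -0.0301] roll -0.0006
```

Call:
carry_out([
  [0.001,0,-0.008],
  [0.001,0,-0.016],
  [0.001,0,-0.022],
  [0.001,0,-0.027],
  [0.001,0,-0.03],
  [0.001,0,-0.03],
  [0.001,0,-0.03],
], roll=[0,0,0,0,0,0,0])

```text
clock: 33.67
tool_pos: [0.6713, -0.0213, 0.0753]
eef_rot: [0.517, 0.856, -0.012, -0.01]
contact_force: [-0.7, 0.2, 0.1]
opening: 0.571
```

```bash
python3 d.py .6705 -.0212 .0745 27.7
```

```text
t 33.67 tcp [ 0.6713 -0.0213  0.0753] jaw 27.73 open 0.571 F [-0.7  0.2  0.1] q [-0.04  0.99 -0.01  1.5   0.03  0.68  0.42]
shift [-0.0008  0.0001 -0.0008] roll -0.0006
```

Call:
carry_out([
  [-0.001,0,-0.001],
  [-0.001,0,-0.0015],
  [-0.001,0,-0.0015],
  [-0.001,0,-0.0015],
], roll=[0,0,0,0])

```text
clock: 34.0
tool_pos: [0.6706, -0.0213, 0.0745]
eef_rot: [0.517, 0.856, -0.012, -0.01]
contact_force: [-1.5, 0.2, 4.9]
opening: 0.578
```

Call:
carry_out([
  [0,0,0],
  [0,0,0],
  [0,0,0],
  [0,0,0],
  [0,0,0],
  [0,0,0],
], roll=[0,0,0,0,0,0], gripper=0.9)

```text
clock: 34.5
tool_pos: [0.6705, -0.0213, 0.0744]
eef_rot: [0.517, 0.856, -0.012, -0.01]
contact_force: [-0.6, 0.3, -0.2]
opening: 0.901
```

Call:
carry_out([
  [0,0,0.02],
  [0,0,0.05],
  [0,0,0.08],
  [0,0,0.11],
  [0,0,0.13],
  [-0.03,0,0.14],
  [-0.06,0,0.14],
  [-0.06,0,0.14],
], roll=[0,0,0,0,0,0,0,0])

```text
clock: 35.17
tool_pos: [0.6031, -0.0218, 0.2143]
eef_rot: [0.517, 0.856, -0.015, -0.014]
contact_force: [-0.2, -0.3, -1.1]
opening: 0.897
```

Call:
carry_out([
  [-0.04,0,0],
  [-0.08,0,0],
  [-0.12,0,0],
  [-0.16,0,0],
  [-0.19,0,0],
  [-0.19,0,0],
  [-0.19,0,0],
  [-0.19,0,0],
], roll=[0,0,0,0,0,0,0,0])

```text
clock: 35.83
tool_pos: [0.4148, -0.0217, 0.2145]
eef_rot: [0.517, 0.856, -0.014, -0.013]
contact_force: [-0.1, -0.7, 0.2]
opening: 0.899
```

```bash
python3 d.py; python3 - <<'E'
from h import *
p=snapshot('top'); save(p,'t9.png',(200,80,500,305),2.6)
P,uv=cloud(p)
def rect(name,c,z,rad,tol=0.005):
    m=(np.hypot(P[:,0]-c[0],P[:,1]-c[1])<rad)&(abs(P[:,2]-z)<tol); Q=P[m]
    if m.sum(): print(name,[np.round(a,4) for a in cv2.minAreaRect(Q[:,:2].astype(np.float32))],m.sum())
def circ(n,c,z):
    m=(np.hypot(P[:,0]-c[0],P[:,1]-c[1])<.045)&(abs(P[:,2]-z)<.006)
    if m.sum(): print(n,np.round(np.r_[cv2.minEnclosingCircle(P[m][:,:2].astype(np.float32))[0],P[m][:,2].mean()],4),m.sum())
rect('gift',(.671,-.021),.096,.05); rect('soap',(.671,-.021),.044,.06)
circ('vot',(.684,.114),.079); circ('tall',(.666,.235),.108); circ('jar',(.5485,.386),.099); circ('short',(.534,.261),.07)
q=snapshot('side'); save(q,'s9.png')
E
```

```text
t 35.83 tcp [ 0.4148 -0.0217  0.2145] jaw 27.73 open 0.899 F [-0.1 -0.7  0.2] q [-0.06  0.52 -0.01  2.19  0.03  0.46  0.39]
gift [array([ 0.6714, -0.0224]), array([0.053 , 0.0548]), np.float64(26.9448)] 744
soap [array([ 0.6664, -0.0189]), array([0.092 , 0.0572]), np.float64(65.0948)] 410
vot [0.6824 0.1146 0.0777] 199
tall [0.666  0.233  0.1062] 531
jar [0.5476 0.3848 0.0983] 976
short [0.5347 0.2615 0.0679] 512
```

View pics/t9.png

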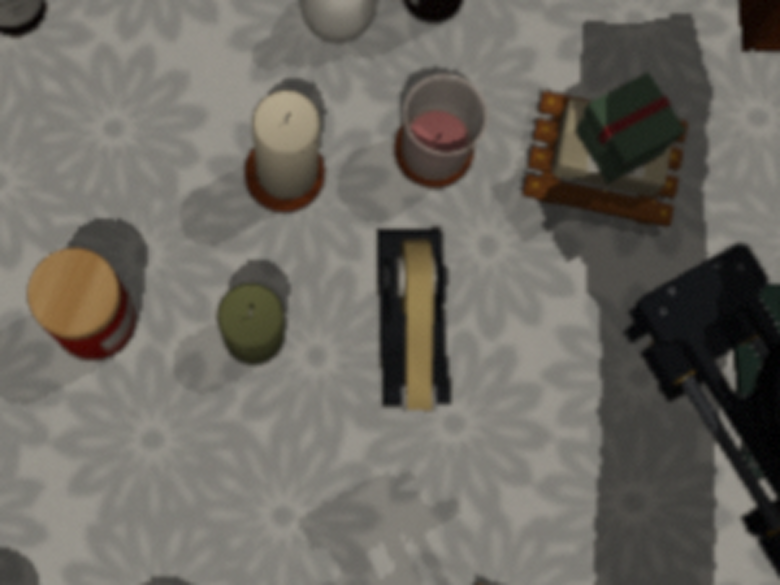

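View pics/s9.png

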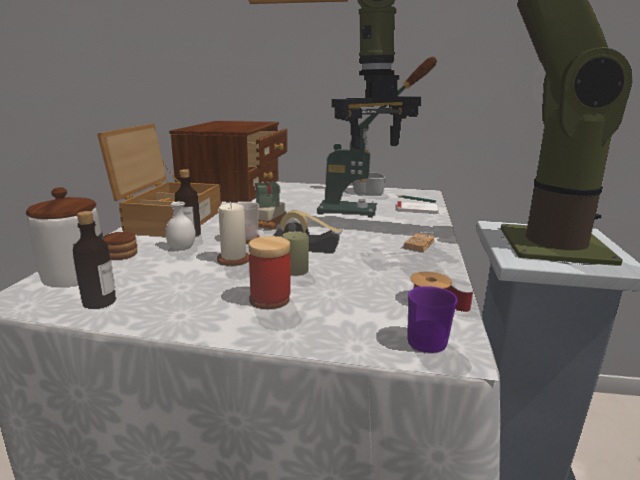

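Everything stands in place in both views: tall candle at crop (285,160), votive (437,140), jar (80,300) and box on soap (630,125). The short candle is unmoved at (.5347,.2615).

```bash
python3 -c "
from h import *
print(finish_job())"
```

```text
the job is handed in; nothing more can be done
None
```

The gift display is set up and handed in after about 36 s of robot time, with every item released and the arm clear. `finish_job()` gave no verdict, so the figures below are my own last camera measurements.

| Item | Where it stands | Offset from centre |
|---|---|---|
| Tall candle | middle coaster | about 2 mm |
| Jar candle | left coaster | about 2 mm |
| Votive | right coaster | about 2 mm |
| Soap | flat on the deck | about 2 mm and 0.5° |
| Gift box | on the soap | about 1 mm |
| Short candle | where it started | moved less than 1 mm |

- **Disagreeing check:** the last soap reading, with the box on top, gave about 65° instead of 77° and a centre about 5 mm away. The box hides most of the soap, so I relied on the clear view taken before the box went on. In the final picture the soap still lies along the deck.
- **Soap pickup:** the soap lay close to the arm's inner reach limit. The first descent brought a joint down to its limit, so I backed off and turned the gripper half a turn to grasp it.
- **Tilt:** I judged uprightness from the pictures and did not measure it.

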